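# Free the gap and hold the turning bolt head behind the bracket

## Task

On the clamping station the slow nut runner only drags its bolt round, because nobody holds the hexagonal head hidden in the narrow gap behind the bracket. Lift the brass gauge plate that is parked across the gap and hang it by its eye on the peg of the small stand, then reach down into the gap, grip the bolt head firmly across its sides and stop it from turning. Finish while still holding the head; do not drop the gauge plate and leave the loose rings, the lens and the screwdriver alone.

Things in the scene. Friction and masses are not known exactly. Their poses are not given: they have to be found in the camera images.
- station: Clamping station, fixed; place and heading vary. Origin on the table straight below the bolt head's centre, z up, x along the bolt from nut runner to rear plate. Gap between two upright walls: x = -25 to 25 mm, open above and at both y ends, floor 12 mm above the table. Base plate 12 mm thick, x = -200 to 50, y = -75 to 75 mm.
- bracket_top (a point): Middle of the top edge of the aluminium bracket wall (10 mm thick in station x, 130 mm wide in y, top 95 mm above the table, 30 mm before the bolt head's centre in x). On this top edge two lugs 14 mm high and 8 mm wide leave a 9 mm slot (y) between them, centred here. The dark rear plate 30 mm beyond the bolt head has the same wall and lugs.
- runner (a point): Middle of the black round nut runner lying before the bracket: 54 mm in diameter, axis 68 mm above the table in line with the bolt, from station x = -180 to -65 mm; then socket and backing nut up to the bracket.
- bolt_head (a point): Centre of the hexagonal steel bolt head, 68 mm above the table, midway between the two walls. 24 mm across flats (27.7 across corners), 16 mm long along station x; an 18 mm round collar joins it to the bracket. This frame turns with the bolt about its x axis (along station x); two flats lie at its own y = +-12 mm.
- bolt (a joint): Bolt angle (rad, right-handed about station x). At 0 and every further pi/3 two flats are upright, facing station +y and -y. Unheld it turns steadily at about +0.2 rad/s under the runner's drag of about 0.1 N m. The drive is viscous: jaws closing on the head turn it until flats lie against them (1 to 2 s); a grip of some 50 N on the flats holds it still.
- gauge: Loose upright brass plate 6 mm thick, 0.19 to 0.31 kg; origin mid lower edge, z up, x along its width, y through it. Upward: tongue 44 mm wide to z = 10, shoulders 84 wide to 46, neck 40 wide to 74, tab 18 wide to 125 mm. At the start it spans the gap above the bolt head, axes parallel to the station's, shoulders on both walls between the lugs, origin 85 mm above the table.
- gauge_eye (a point): Centre of the round eye (hole 16 mm in diameter, through the 6 mm thickness) of the gauge plate, 60 mm above its origin, axes as the plate's.
- gauge_tab (a point): Point to grip on the gauge plate's tab, 110 mm above its origin (15 mm below the top), between its two broad faces (grip along y, 6 mm thick).
- stand: Peg stand, fixed; place and heading vary. Origin on the table, z up. Square aluminium post 16 mm wide (stand y = 0 to 16 mm), top 192 mm above the table, dark base 90 x 70 mm. From the post a straight steel peg 7 mm in diameter sticks out along stand -y, rising a little to its free end. A hung plate faces the post, its y axis along stand y, either way round.
- peg_root (a point): Where the peg's axis leaves the post's face, 181 mm above the table (stand frame: 0, 0, 181 mm).
- peg_tip (a point): Free end of the peg's axis, 191 mm above the table (stand frame: 0, -50, 191 mm); the peg's rounded end reaches 3.5 mm farther.
- ring_a: Loose brass ring 44 mm across, 12 mm high, on the table: leave alone.
- ring_b: Second such brass ring: leave alone.
- objective: Loose aluminium lens barrel, 34 mm across, 45 mm high, standing on the table: leave alone.
- driver: Loose screwdriver lying on the table beyond the work: leave alone.
Not all that is in view belongs to the job. Of the things that look like the gauge, the smallest one is meant.

How it is judged:
On the way, in this order (a step that is already met when the one before it is completed fails the run):
1. the gauge plate hangs by its eye on the peg, let go (horizontal distance between gauge_eye and peg_root below 0.046 m and y of gauge_eye in the frame of stand between -0.046 and -0.001 m and x of gauge_eye in the frame of stand between -0.012 and 0.012 m and z of gauge_eye in the frame of stand between 0.165 and 0.195 m and contact force between gauge and stand above 0.8 N and contact force between each of the fingers, the arm and gauge below 0.2 N and linear speed of gauge below 0.05 m/s), for 0.2 s.
2. the bolt head is gripped between the fingers and no longer turns (velocity of joint bolt between -0.03 and 0.03 rad/s and contact force between the fingers and bolt above 12 N and distance between the grasp point and bolt_head below 0.016 m), for 0.3 s.
At the end, for the whole second after the job is handed in: The gauge plate hangs still on the peg, its eye round the peg between root and tip and carried by the stand alone, while the fingers straddle the bolt head (grasp point within 16 mm of its centre, more than 12 N of contact) and the bolt's rate is under 0.03 rad/s through the last second (all of step 1 and all of step 2); the arm keeps its last pose, push and grip.
It fails at once if the gauge plate falls to the table (height (world z) of gauge below 0.05 m).
It fails at once if a bystander is moved by more than 15 mm (distance of any of ring_a, ring_b, objective, driver from where it was at the start of the episode above 0.015 m).
It also fails if it takes over 58 s, if anything falls off the work surface, if the arm or the gripper's body presses on something with over 40 N, if the wrist force passes 120 N, or if a joint passes its speed limit or range.

## Robot

A 6-joint arm with a two-finger parallel gripper is mounted at the origin on the work surface. World frame = base frame: x ahead of the robot, y to its left, z up, the work surface at z = 0. Lengths are in m, angles in rad, forces in N, time in s.
With the tool pointing down it reaches from about 0.325 to 0.775 m from the base axis. Payload 5.5 kg.
Tool frame: the origin (TCP) lies between the finger pads; the fingertips stand 8 mm ahead of it and the grasp point (between the pads) lies 11 mm behind it (tcp_to_tips is the distance from the TCP to the fingertips, in m); z points along the fingers, y is the direction in which the jaws open and shut (so a half turn about z gives the same grasp; the last joint's range is limited). The gripper opens to 88 mm and grips with 3 to 60 N. Pads are 20 mm wide; open, the fingers measure 115 mm over their backs; the gripper's body (75 mm by 178 mm) begins 61 mm behind the grasp point.
Start: joints at [1.108, 0.091, 1.231, -0, 1.82, -0.057], TCP at [0.237, 0.551, 0.231] pointing down, gripper open.
Joint ranges: [-2.87, 2.87], [-0.86, 2.18], [0.17, 2.46], [-1.51, 4.65], [0.06, 2.69], [-2.65, 2.65]. Speed limits (rad/s): [2.57, 2.57, 3.01, 3.14, 3.14, 3.14].

## Interface

Orientations are given as a unit quaternion [w, x, y, z].
In Python, from bench import * gives the robot as it stands. Calls block until the motion is done:
- move_to(position, orientation): joint-space move of the TCP to a pose.
- move_l(position, speed=0.15, orientation=None): straight line of the TCP; orientation=None keeps the orientation; speed is the mean speed in m/s.
- movej(angles): joint-space move.
- gripper_open() and close(): open the fingers fully, or close them until they stop; the grip force is fixed at half the most.
- hold(seconds).
- inverse_kinematics(position, orientation): joint angles nearest the present ones, or None.
- state(): the state.
- get_image(name): name is "side" or "top"; returns a dict with "frame" (400x640x3 uint8, blue, green, red), "depth" (400x640 float32, m along the optical axis (not along the pixel's ray), 0 where there is no reading), "camera_matrix" (3x3 intrinsics, pixels), "view" (4x4, takes a point from world to camera coordinates). Camera axes: x right, y up, looking along -z (the intrinsics and any distortion apply to the point x, -y, -z); pixel columns grow to the right and rows downward; lengths in m; the calibration is good to about 2 mm. A picture is of the moment at which its call begins.
A pose or a line that the arm cannot do raises IKError and nothing moves.
- job_done(): hands the job in, once; it reports no verdict.
The state is a dict: "time": time; "joint_pos": joint angles; "dq": joint speeds; "joint_torque": joint torques, N m; "ee_pos": TCP position; "ee_rot": TCP orientation; "ft_force": force on the tool from outside, world axes, zero at the start; "moment": the same for the moment, N m; "finger_gap": finger opening in m.
Only numpy, scipy, OpenCV 4.12 (cv2) and the standard library are available. Lean on these libraries where they do the work, as an engineer would, in place of code of your own. Each camera call takes 0.05 s, during which the arm holds its last target.

## Working session

There is one attempt and no reset: what is moved stays moved. The work goes in short steps, each a Python script; the robot and the scene stay as the last script left them, time stands still between calls to the robot, and variables do not carry over. Pictures are saved under pics/ and viewed, and the job is handed in when it is done.

```bash
ls; mkdir -p pics
python3 - <<'E'
from bench import *
import cv2,numpy as np
s=state();print(s)
for n in("side","top"):
    im=get_image(n);cv2.imwrite(f"pics/{n}0.png",im["frame"]);np.savez(f"pics/{n}0.npz",**im)
    print(n,im["camera_matrix"],im["view"],im.keys())
E
```

```text
pics
{'time': 0.0, 'joint_pos': array([ 1.10830028e+00,  9.18055745e-02,  1.23189875e+00, -1.39276616e-06,
        1.81981256e+00, -5.66959601e-02]), 'dq': array([-0.00010228, -0.00113215,  0.00110905, -0.00187738,  0.00051056,
        0.00041132]), 'joint_torque': array([-3.41839812e-03, -4.46444464e+01, -4.06453800e+01,  6.94815069e-02,
        2.92453822e-02, -1.24869894e-04]), 'ee_pos': array([0.23671989, 0.55100676, 0.22953152]), 'ee_rot': array([-2.46313010e-04,  2.01510799e-01,  9.79485820e-01, -9.30051628e-04]), 'ft_force': array([ 1.01948256, -0.68685142, -0.5583507 ]), 'moment': array([-0.00037085,  0.00820839, -0.0138898 ]), 'finger_gap': 0.08732025901769104}
side [[493.51113608   0.         319.97268662]
 [  0.         493.51113608 194.51608907]
 [  0.           0.           1.        ]] [[ 0.92004819 -0.3911595  -0.022485   -0.56031332]
 [ 0.25665383  0.55832713  0.78892308 -0.25688989]
 [-0.29604077 -0.73161811  0.61408045 -1.2582064 ]
 [ 0.          0.          0.          1.        ]] dict_keys(['frame', 'depth', 'camera_matrix', 'view'])
top [[396.47995422   0.         321.51169997]
 [  0.         396.47995422 202.12602239]
 [  0.           0.           1.        ]] [[-0.01350573 -0.999891   -0.0059658   0.01010444]
 [ 0.99804371 -0.01384454  0.06096792 -0.59307289]
 [-0.06104387 -0.00513072  0.9981219  -1.38446508]
 [ 0.          0.          0.          1.        ]] dict_keys(['frame', 'depth', 'camera_matrix', 'view'])
```

View pics/side0.png

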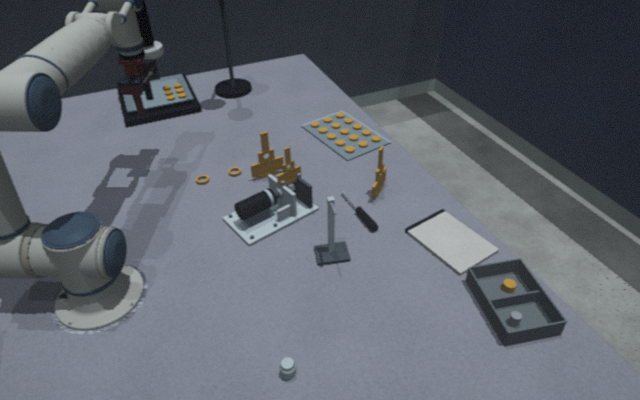

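View pics/top0.png

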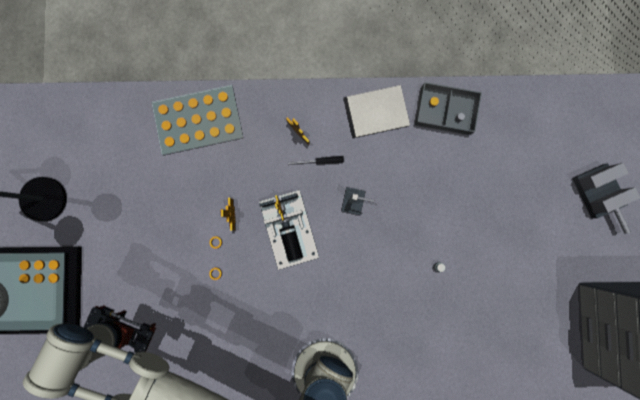

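Run:
```python
import cv2
s=cv2.imread("pics/side0.png");t=cv2.imread("pics/top0.png")
cv2.imwrite("pics/s0c.png",cv2.resize(s[120:270,215:395],None,fx=4,fy=4,interpolation=cv2.INTER_CUBIC))
cv2.imwrite("pics/t0c.png",cv2.resize(t[180:280,240:400],None,fx=5,fy=5,interpolation=cv2.INTER_CUBIC))
```

```text
(no output)
```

View pics/s0c.png

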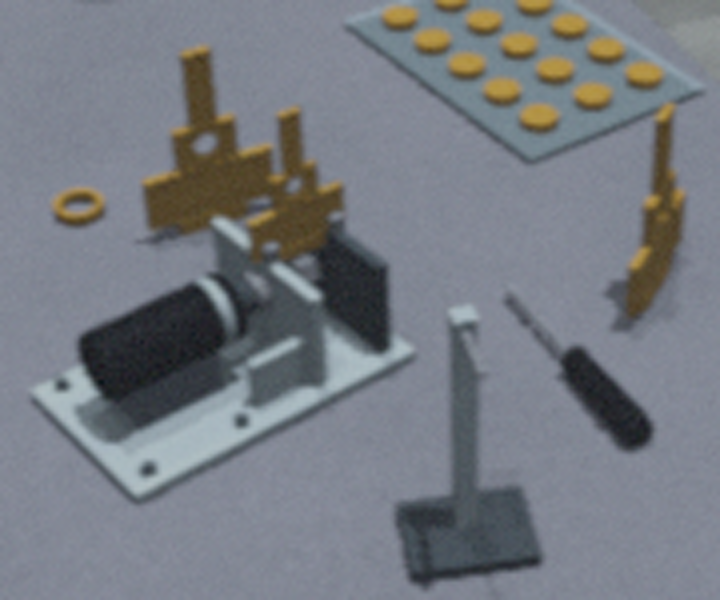

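View pics/t0c.png

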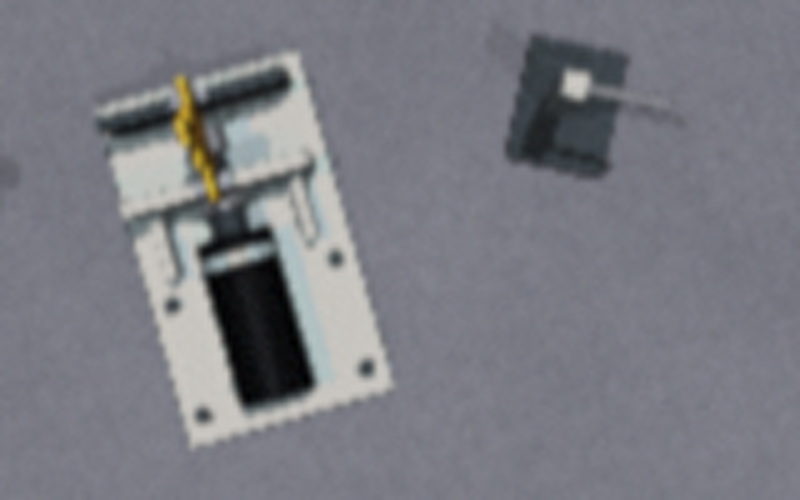

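```bash
cat > h.py <<'E'
import numpy as np,cv2
def load(n): return dict(np.load(f"pics/{n}.npz"))
def ray(im,uv):
    uv=np.atleast_2d(np.asarray(uv,float));K=im["camera_matrix"];V=im["view"]
    d=np.c_[(uv[:,0]-K[0,2])/K[0,0],-(uv[:,1]-K[1,2])/K[1,1],-np.ones(len(uv))]
    return -V[:3,:3].T@V[:3,3], d@V[:3,:3]
def onz(im,uv,z):
    o,d=ray(im,uv);return o+d*((z-o[2])/d[:,2])[:,None]
def proj(im,p):
    p=np.atleast_2d(p);c=p@im["view"][:3,:3].T+im["view"][:3,3];K=im["camera_matrix"]
    return np.c_[K[0,0]*c[:,0]/-c[:,2]+K[0,2],-K[1,1]*c[:,1]/-c[:,2]+K[1,2]]
def tri(a,ua,b,ub):
    o1,d1=ray(a,ua);o2,d2=ray(b,ub);d1=d1[0];d2=d2[0]
    t=np.linalg.lstsq(np.c_[d1,-d2],o2-o1,rcond=None)[0]
    p,q=o1+t[0]*d1,o2+t[1]*d2;return (p+q)/2,np.linalg.norm(p-q)
E
python3 - <<'E'
from h import *
T=load("top0");S=load("side0")
hsv=cv2.cvtColor(T["frame"],cv2.COLOR_BGR2HSV)
print("table",hsv[240,380],"plate",hsv[255,300],hsv[258,275],T["frame"][258,280],T["frame"][240,380])
def big(m,roi):
    z=np.zeros_like(m);u,v,w,h=roi;z[v:v+h,u:u+w]=m[v:v+h,u:u+w]
    c,_=cv2.findContours(z,cv2.RETR_EXTERNAL,cv2.CHAIN_APPROX_NONE);return max(c,key=cv2.contourArea)
g=cv2.resize(T["frame"],None,fx=4,fy=4,interpolation=cv2.INTER_CUBIC).min(2)
m=(g>150).astype(np.uint8)*255
print(T["frame"][250:262,268:284].min(2)[6])
E
```

```text
table [120  19 131] plate [ 94 198   9] [ 18   7 175] [193 196 200] [131 121 121]
[124 124 122 126 126 120 135 182 193 190 192 192 190 191 191 192]
```

Run:
```python
from h import *
T=load("top0");S=load("side0")
print("cam",ray(T,[0,0])[0],ray(S,[0,0])[0])
g=cv2.resize(T["frame"],None,fx=4,fy=4,interpolation=cv2.INTER_CUBIC).min(2)
m=(g>158).astype(np.uint8)*255
z=np.zeros_like(m);z[180*4:280*4,250*4:330*4]=m[720:1120,1000:1320]
z=cv2.morphologyEx(z,cv2.MORPH_CLOSE,np.ones((25,25)))
c=max(cv2.findContours(z,cv2.RETR_EXTERNAL,cv2.CHAIN_APPROX_NONE)[0],key=cv2.contourArea)[:,0]
uv=(c+.5)/4-.5
P=onz(T,uv,.012)[:,:2]
r=cv2.minAreaRect((P*1000).astype(np.float32));print(r)
b=cv2.boxPoints(r)/1000;print(b)
# refine: fit lines to points near each side
lines=[]
for i in range(4):
    a,e=b[i],b[(i+1)%4];L=np.linalg.norm(e-a);t=(e-a)/L;n=np.array([-t[1],t[0]])
    s=(P-a)@t;d=(P-a)@n
    k=(abs(d)<.005)&(s>.02)&(s<L-.02)
    vx=cv2.fitLine(P[k].astype(np.float32),cv2.DIST_HUBER,0,.001,.001).ravel()
    ang=np.degrees(np.arctan2(vx[1],vx[0]));print(L,ang,k.sum(),vx[2:],d[k].std());lines.append(vx)
np.save("pics/lines.npy",lines)
v=T["frame"].copy()
```

```text
cam [ 0.50753603 -0.00521078  1.41808361] [ 0.20896664 -0.99626987  0.96270767]
((498.8757629394531, 121.1275634765625), (249.6907501220703, 151.41432189941406), 15.51850414276123)
[[0.3583263  0.16067243]
 [0.39883715 0.01477805]
 [0.6394252  0.0815827 ]
 [0.5989144  0.22747709]]
0.15141433 -74.52002 121 [0.37997553 0.08813514] 0.0006472840458760146
0.24969077 15.600624 228 [0.51848143 0.04942175] 0.0005286586758332396
0.15141432 -73.40796 199 [0.61666995 0.15317461] 0.0014142699964380314
0.2496908 15.522644 200 [0.48692584 0.19334424] 0.0007905199520598375
```

Run:
```python
import cv2,numpy as np
from h import *
s=cv2.imread("pics/side0.png");t=cv2.imread("pics/top0.png")
a=cv2.resize(s[190:270,305:355],None,fx=7,fy=7,interpolation=cv2.INTER_CUBIC)
b=cv2.resize(t[182:222,336:386],None,fx=8,fy=8,interpolation=cv2.INTER_CUBIC)
o=np.zeros((560,760,3),np.uint8);o[:560,:350]=a;o[:320,355:755]=b
o=cv2.convertScaleAbs(o,alpha=1.3)
cv2.imwrite("pics/st.png",o)
```

```text
(no output)
```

View pics/st.png

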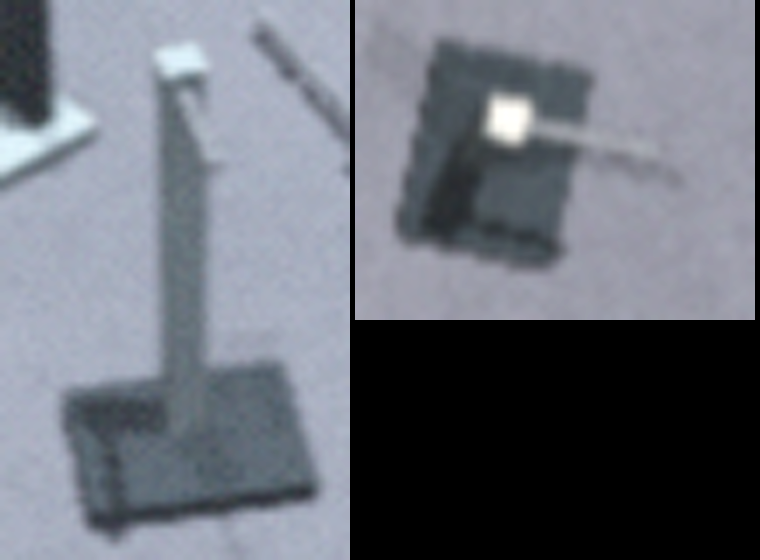

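Run:
```python
from h import *
T=load("top0");S=load("side0")
def cen(im,roi,th,f=8):
    u,v,w,h=roi
    g=cv2.resize(im["frame"][v:v+h,u:u+w],None,fx=f,fy=f,interpolation=cv2.INTER_CUBIC).min(2)
    m=(g>th).astype(np.uint8)
    c=max(cv2.findContours(m,cv2.RETR_EXTERNAL,cv2.CHAIN_APPROX_NONE)[0],key=cv2.contourArea)
    r=cv2.minAreaRect(c)
    cc=[(x+.5)/f-.5+o for x,o in zip(r[0],(u,v))]
    return cc,r,m
a,ra,_=cen(T,(348,190,14,14),175)
b,rb,_=cen(S,(323,192,14,12),165)
print(a,ra,b,rb)
print("top on z=.192",onz(T,a,.192),"side",onz(S,b,.192),"tri",tri(T,a,S,b))
# base
u,v,w,h=336,180,40,40;f=8
g=cv2.resize(T["frame"][v:v+h,u:u+w],None,fx=f,fy=f,interpolation=cv2.INTER_CUBIC).max(2)
m=((g<104)).astype(np.uint8)
m=cv2.morphologyEx(m,cv2.MORPH_OPEN,np.ones((19,19)))
c=max(cv2.findContours(m,cv2.RETR_EXTERNAL,cv2.CHAIN_APPROX_NONE)[0],key=cv2.contourArea)
uv=(c[:,0]+.5)/f-.5+[u,v]
P=onz(T,uv,.01)[:,:2]
print("base",cv2.minAreaRect((P*1000).astype(np.float32)))
k=lambda U,V,f,o:[(U+.5)/f-.5+o[0],(V+.5)/f-.5+o[1]]
pt=k(670-355,165,8,(336,182));ps=k(212,163,7,(305,190))
print("tip",pt,ps,tri(T,pt,S,ps),onz(T,pt,.191),onz(S,ps,.191))
```

```text
[354.83106422424316, 196.56435680389404] ((58.14851379394531, 56.014854431152344), (30.54764175415039, 29.652109146118164), 5.710593223571777) [330.35846281051636, 197.86040878295898] ((62.36770248413086, 50.383270263671875), (17.65305519104004, 40.4835090637207), 86.42366790771484)
top on z=.192 [[ 0.5983574  -0.10240146  0.192     ]] side [[ 0.59893766 -0.10160381  0.192     ]] tri (array([ 0.59843971, -0.10239308,  0.19270642]), np.float64(0.00028430242184089214))
base ((595.620361328125, -109.720947265625), (76.30411529541016, 94.54983520507812), 77.3107681274414)
tip [374.9375, 202.1875] [334.85714285714283, 212.85714285714286] (array([ 0.58126505, -0.16424829,  0.19646338]), np.float64(0.003160082661557982)) [[ 0.58009615 -0.16441372  0.191     ]] [[ 0.58548934 -0.15867281  0.191     ]]
```

Run:
```python
from h import *
T=load("top0");S=load("side0")
u,v,w,h=332,180,50,42;f=8
def boxlines(uv,im,z):
    P=onz(im,uv,z)[:,:2];r=cv2.minAreaRect((P*1000).astype(np.float32));b=cv2.boxPoints(r)/1000
    print(r)
    for i in range(4):
        a,e=b[i],b[(i+1)%4];L=np.linalg.norm(e-a);t=(e-a)/L;n=np.array([-t[1],t[0]])
        s=(P-a)@t;d=(P-a)@n;k=(abs(d)<.006)&(s>.012)&(s<L-.012)
        x=cv2.fitLine(P[k].astype(np.float32),cv2.DIST_HUBER,0,.001,.001).ravel()
        print(round(L,4),np.degrees(np.arctan2(x[1],x[0])),k.sum(),d[k].std(),x[2:])
for im,(u,v,w,h) in((T,(332,180,50,42)),(S,(308,235,48,35))):
  F=cv2.GaussianBlur(im["frame"],(0,0),.6)
  g=cv2.resize(F[v:v+h,u:u+w],None,fx=f,fy=f,interpolation=cv2.INTER_CUBIC)[:,:,2].astype(int)
  for th in(90,97):
    m=(g<th).astype(np.uint8)
    m=cv2.morphologyEx(m,cv2.MORPH_CLOSE,np.ones((40,40)));m=cv2.morphologyEx(m,cv2.MORPH_OPEN,np.ones((60,60)))
    c=max(cv2.findContours(m,cv2.RETR_EXTERNAL,cv2.CHAIN_APPROX_NONE)[0],key=cv2.contourArea)
    print(th);boxlines((c[:,0]+.5)/f-.5+[u,v],im,.010)
# peg direction in top image: bright ridge between post and tip, columns 360..373
g=cv2.cvtColor(T["frame"],cv2.COLOR_BGR2GRAY).astype(float)
for c in range(358,380): print(c,g[194:210,c].astype(int))
```

```text
90
((592.700927734375, -106.4136962890625), (72.40626525878906, 88.61296844482422), 88.86797332763672)
0.0886 -3.3563 108 0.0011895660458367864 [ 0.5819629  -0.14187907]
0.0724 89.1948 70 0.0013911736693680771 [ 0.63713044 -0.09750635]
0.0886 -8.222433 104 0.0018023572838447009 [ 0.5847119  -0.07186919]
0.0724 81.30741 103 0.001853570239719055 [ 0.5494974  -0.11085355]
97
((593.9354248046875, -107.64764404296875), (74.97871398925781, 92.15763092041016), 84.71438598632812)
0.0922 -3.6645048 113 0.0010376669482282468 [ 0.5820429  -0.14299129]
0.075 87.80291 64 0.0012630349394384315 [ 0.64012307 -0.09778225]
0.0922 -9.989125 138 0.0016587114468637205 [ 0.5939734  -0.07243162]
0.075 80.288734 114 0.0014004169523679332 [ 0.5497851  -0.10384852]
90
((595.3033447265625, -112.57756042480469), (85.01030731201172, 89.59183502197266), 74.74401092529297)
0.0896 -13.654822 195 0.0006976581819727886 [ 0.58406305 -0.15226214]
0.085 73.85946 125 0.0009093708563671874 [ 0.63775057 -0.12403068]
0.0896 -24.39354 118 0.001671552321325153 [ 0.62020403 -0.07823055]
0.085 72.42146 127 0.0009084137734118288
[... 1246 characters left out ...]

370 [124 124 123 121 121 126 126 108 100 102 114 121 123 122 119 121]
371 [122 124 123 121 114 124 132 119 106 103 107 118 121 121 117 121]
372 [122 122 123 123 120 124 128 120 103 103 109 119 122 121 121 119]
373 [121 122 123 122 119 121 126 121 104 102 111 118 119 123 123 121]
374 [120 119 123 119 117 117 115 118 111 108 109 117 120 118 122 120]
375 [122 120 120 118 118 122 117 119 115 105 104 110 120 121 117 121]
376 [123 120 117 118 120 123 122 121 120 111 104 110 118 118 117 121]
377 [124 122 120 122 120 124 121 124 119 118 116 115 119 117 119 120]
378 [122 121 121 121 124 124 123 122 119 117 121 121 118 118 120 122]
379 [121 120 124 121 123 125 123 121 122 120 119 121 120 119 122 123]
```

Run:
```python
from h import *
T=load("top0");S=load("side0")
c=np.array([.5985,-.1022])
for e in([373.5,200.35],[374,200.5],[373.5,200.2]):
    p=onz(T,e,.1915)[0,:2]-c; print(p,np.linalg.norm(p),np.degrees(np.arctan2(-p[0],-p[1])))
p=onz(T,[362,198.05],.184)[0,:2]-c;print(p,np.degrees(np.arctan2(-p[0],-p[1])))
for th in(11,13,15,17):
    a=np.radians(-th);R=lambda q:np.r_[c+[np.cos(a)*q[0]-np.sin(a)*(q[1]-.008),np.sin(a)*q[0]+np.cos(a)*(q[1]-.008)],q[2]]
    print(th,[ (proj(T,R(q)).round(1)[0],proj(S,R(q)).round(1)[0]) for q in((0,0,.181),(0,-.02,.185),(0,-.0535,.191),)], [proj(T,R(q)).round(1)[0] for q in ((0,-.02,0.185),)])
g=cv2.cvtColor(S["frame"],cv2.COLOR_BGR2GRAY)
print(g[198:218,326:342])
```

```text
[-0.01266988 -0.05782335] 0.05919514914610026 12.358962707655829
[-0.01315696 -0.05936092] 0.0608015182096442 12.497204271928386
[-0.01220428 -0.05783336] 0.05910703818021093 11.916009674840968
[-0.00450668 -0.02309248] 11.042913279474755
11 [(array([357. , 197.2]), array([331.1, 203.4])), (array([363.4, 198.3]), array([332.9, 207. ])), (array([374.3, 200. ]), array([336. , 213.7]))] [array([363.4, 198.3])]
13 [(array([357. , 197.3]), array([330.9, 203.4])), (array([363.4, 198.6]), array([332.5, 207.1])), (array([374.2, 200.7]), array([335.1, 213.8]))] [array([363.4, 198.6])]
15 [(array([357. , 197.4]), array([330.8, 203.4])), (array([363.3, 198.9]), array([332.1, 207.1])), (array([374. , 201.4]), array([334.3, 213.9]))] [array([363.3, 198.9])]
17 [(array([357. , 197.5]), array([330.7, 203.4])), (array([363.2, 199.2]), array([331.7, 207.2])), (array([373.8, 202.1]), array([333.4, 214. ]))] [array([363.2, 199.2])]
[[134 156 175 180 181 181 180 171 152 140 137 137 136 140 135 139]
 [129 135 161 176 177 174 172 169 157 141 137 138 137 137 138 137]
 [123 117 142 158 144 128 123 121 131 1
[... 467 characters left out ...]
 132 136 137 136 133 136 137]
 [131 109  89  80  80  86 116 134 136 136 137 136 135 135 135 138]
 [131 112  89  83  84  82 100 128 140 138 133 134 134 134 136 139]
 [130 113  87  81  86  87  89 112 135 131 133 130 132 134 132 137]
 [131 111  82  83  83  82  86 105 131 136 137 134 132 133 135 135]
 [130 112  86  82  87  86  85  97 123 136 135 136 133 136 133 136]
 [128 110  89  81  84  86  84  87 100 111 117 127 132 129 134 134]
 [127 112  90  83  88  87  83  83  95 108 119 129 134 134 134 136]
 [129 111  91  85  85  83  88  89 101 119 128 135 136 136 134 134]
 [131 112  92  83  85  87  87  89 107 123 134 136 133 137 135 134]
 [130 113  87  83  90  91  83  90 107 127 134 138 133 132 135 136]]
```

Run:
```python
import cv2,numpy as np
from h import *
T=load("top0");S=load("side0")
th=np.radians(15.53);R=np.array([[np.cos(th),-np.sin(th)],[np.sin(th),np.cos(th)]])
c=np.array([.49888,.12113])+.075*R[:,0];print("bolt",c)
st=lambda q:np.r_[c+R@q[:2],q[2]]
pts=[(x,0,z) for x,z in((-.009,.21),(.009,.21),(.02,.159),(-.02,.159),(-.042,.131),(.042,.131),(-.042,.095),(.042,.095),(0,.145))]
pts2=[(x,y,.012) for x in(-.2,.05) for y in(-.075,.075)]+[(s*.03,y,.095) for s in(-1,1) for y in (-.065,.065)]
o=[]
for im,(u,v,w,h),f in((T,(262,185,60,45),6),(S,(270,140,65,70),6)):
    a=cv2.resize(im["frame"][v:v+h,u:u+w],None,fx=f,fy=f,interpolation=cv2.INTER_CUBIC);a=cv2.convertScaleAbs(a,alpha=1.3)
    for L,col in((pts,(0,0,255)),(pts2,(255,0,0))):
        for q in L:
            p=(proj(im,st(np.array(q)))[0]+.5-[u,v])*f-.5;cv2.circle(a,tuple(int(round(x)) for x in p),2,col,-1)
    o.append(a)
z=np.zeros((420,800,3),np.uint8);z[:270,:360]=o[0];z[:,370:760]=o[1];cv2.imwrite("pics/ov.png",z)
```

```text
bolt [0.57114178 0.14121072]
```

View pics/ov.png

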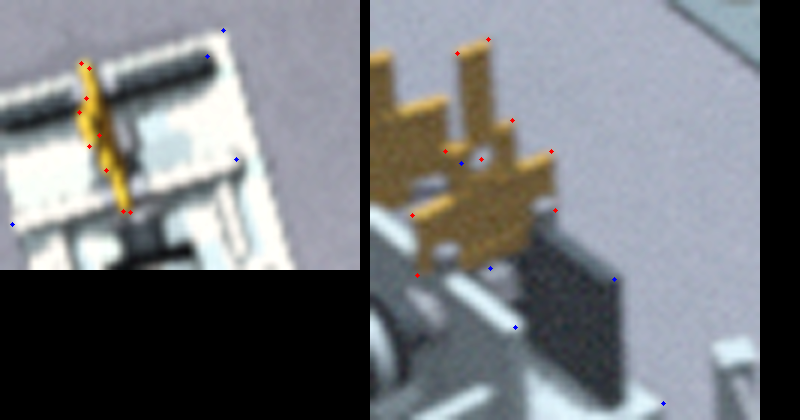

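```bash
cat >> h.py <<'E'
TH=np.radians(15.53);SR=np.array([[np.cos(TH),-np.sin(TH)],[np.sin(TH),np.cos(TH)]])
BOLT=np.array([.5711,.1412])
A=np.radians(-12.5);PR=np.array([[np.cos(A),-np.sin(A)],[np.sin(A),np.cos(A)]])
PC=np.array([.5985,-.1022])-.008*PR[:,1]
def Q(h): h=h/2;return [0,float(np.cos(h)),float(np.sin(h)),0]
def PG(x,y,z): return [*(PC+PR@[x,y]),z]
E
python3 - <<'E'
from bench import *
from h import *
print(PC)
for k in(0,np.pi):
    for p,h in(([*BOLT,.264],TH),([*BOLT,.33],TH),([*BOLT,.057],TH),(PG(0,-.09,.36),A),(PG(0,-.02,.22),A),):
        q=inverse_kinematics(p,Q(h+k));print(k,p,None if q is None else np.round(q,2))
E
```

```text
[ 0.59676848 -0.11001037]
0 [np.float64(0.5711), np.float64(0.1412), 0.264] [ 0.18  0.07  1.19 -0.    1.88  1.48]
0 [np.float64(0.5711), np.float64(0.1412), 0.33] [ 0.18  0.1   1.04 -0.    2.    1.48]
0 [np.float64(0.5711), np.float64(0.1412), 0.057] [ 0.18  0.1   1.53 -0.    1.51  1.48]
0 [np.float64(0.5772889178340659), np.float64(-0.19787700869775346), 0.36] [-0.39  0.19  0.89 -0.    2.06  1.4 ]
0 [np.float64(0.5924396908097331), np.float64(-0.12953628819935814), 0.22] [-0.27  0.11  1.23 -0.    1.8   1.52]
3.141592653589793 [np.float64(0.5711), np.float64(0.1412), 0.264] [ 0.18  0.07  1.19 -0.    1.88 -1.66]
3.141592653589793 [np.float64(0.5711), np.float64(0.1412), 0.33] [ 0.18  0.1   1.04 -0.    2.   -1.66]
3.141592653589793 [np.float64(0.5711), np.float64(0.1412), 0.057] [ 0.18  0.1   1.53 -0.    1.51 -1.66]
3.141592653589793 [np.float64(0.5772889178340659), np.float64(-0.19787700869775346), 0.36] [-0.39  0.19  0.89 -0.    2.06 -1.74]
3.141592653589793 [np.float64(0.5924396908097331), np.float64(-0.12953628819935814), 0.22] [-0.27  0.11  1.23 -0.    1.8  -1.62]
```

Run:
```python
from bench import *
from h import *
p=state()["ee_pos"]
move_l([p[0],p[1],.32],speed=.2)
move_to([*BOLT,.30],Q(TH))
s=state();print(s["time"],s["ee_pos"],s["ft_force"])
move_l([*BOLT,.185],speed=.12)
hold(.2)
s=state();print(s["time"],s["ee_pos"],s["ee_rot"],s["ft_force"],s["finger_gap"])
for n in("side","top"):
    im=get_image(n);cv2.imwrite(f"pics/{n}1.png",im["frame"])
    f=im["frame"];c=f[110:260,230:390] if n=="side" else f[150:290,220:400]
    cv2.imwrite(f"pics/{n}1c.png",cv2.resize(c,None,fx=4,fy=4,interpolation=cv2.INTER_CUBIC))
```

```text
2.6167 [0.57085954 0.14194787 0.29983068] [ 0.40112402  0.2700719  -0.06915256]
3.925 [0.57142685 0.14124135 0.18590014] [-2.98469176e-05  9.90834393e-01  1.35080348e-01  7.10331169e-04] [ 0.19353247  0.39458482 -0.11105777] 0.08818319637065429
```

View pics/side1c.png

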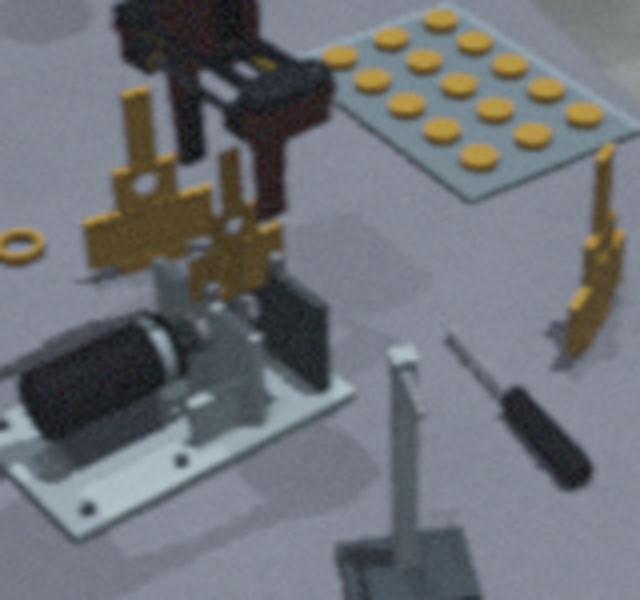

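The fingers straddle the tab (crop 190,155 and 268,210; tab near 232,180). Closing and lifting.

Run:
```python
from bench import *
from h import *
close();s=state();print(s["time"],s["finger_gap"],s["ft_force"])
move_l([*BOLT,.225],speed=.06);s=state();print(s["time"],s["finger_gap"],s["ft_force"])
move_l([*BOLT,.34],speed=.15);s=state();print(s["time"],s["finger_gap"],s["ft_force"])
move_to(PG(0,-.09,.34),Q(A))
hold(.3)
s=state();print(s["time"],s["finger_gap"],s["ft_force"],s["ee_pos"],PG(0,-.09,.34))
for n in("side","top"):
    im=get_image(n);np.savez(f"pics/{n}2.npz",**im)
    f=im["frame"];c=f[110:260,290:450] if n=="side" else f[150:270,300:460]
    cv2.imwrite(f"pics/{n}2c.png",cv2.resize(c,None,fx=4,fy=4,interpolation=cv2.INTER_CUBIC))
```

```text
5.25 0.00547556966356734 [0.12664383 1.04308837 0.81966791]
6.0667 0.0058914893435405465 [-5.71418310e-01  1.52581742e-03 -2.27494221e+00]
6.9833 0.005903434062732173 [-0.11983591  0.59250528 -2.51860556]
8.5667 0.005593690852003764 [ 1.39128419 -0.24401524 -2.63173226] [ 0.5775367  -0.19697339  0.34009646] [np.float64(0.5772889178340659), np.float64(-0.19787700869775346), 0.34]
```

View pics/side2c.png

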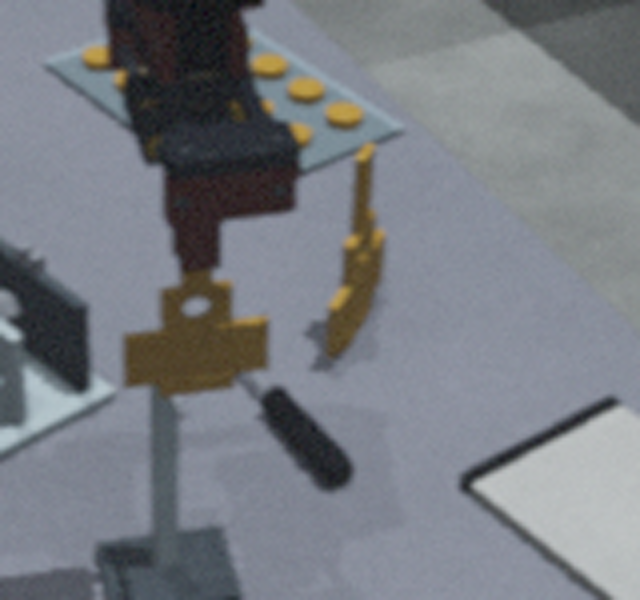

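View pics/top2c.png

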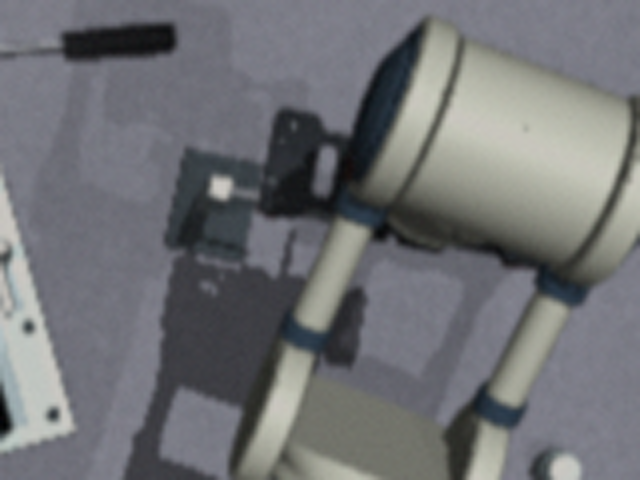

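```bash
cat >> h.py <<'E'
def onstandplane(im,uv,y):
    o,d=ray(im,uv);n=np.r_[PR[:,1],0];p0=np.r_[PC+PR@[0,y],0]
    p=o+d[0]*((p0-o)@n)/(d[0]@n)
    q=PR.T@(p[:2]-PC);return np.r_[q,p[2]]
E
python3 - <<'E'
from h import *
S=load("side2")
ee=np.array([.5775367,-.19697,.3401]);e=PR.T@(ee[:2]-PC);print("ee stand",e,"expected eye z",.3401-.039)
F=S["frame"];u,v,w,h=326,174,28,40;f=8
a=cv2.resize(F[v:v+h,u:u+w],None,fx=f,fy=f,interpolation=cv2.INTER_CUBIC)
hsv=cv2.cvtColor(a,cv2.COLOR_BGR2HSV)
m=((hsv[:,:,1]<100)).astype(np.uint8)
cs,hi=cv2.findContours(m,cv2.RETR_CCOMP,cv2.CHAIN_APPROX_NONE)
for c in cs:
    if 200<cv2.contourArea(c)<8000:
        M=cv2.moments(c);U=(M["m10"]/M["m00"]+.5)/f-.5+u;V=(M["m01"]/M["m00"]+.5)/f-.5+v
        print(cv2.contourArea(c)/f/f,U,V,onstandplane(S,[U,V],e[1]), onstandplane(S,[U,V],e[1]-.003))
print(proj(S,[*ee[:2],.301]))
cv2.imwrite("pics/eye.png",cv2.convertScaleAbs(np.hstack([a,cv2.cvtColor(m*255,cv2.COLOR_GRAY2BGR)]),alpha=1.5))
E
```

```text
ee stand [ 4.55961269e-05 -8.90608612e-02] expected eye z 0.30110000000000003
48.703125 338.60382579403273 186.08735696716928 [ 2.59730863e-04 -8.90608612e-02  3.00918041e-01] [-0.00039266 -0.09206086  0.30322627]
[[338.50991736 186.07021411]]
```

View pics/eye.png

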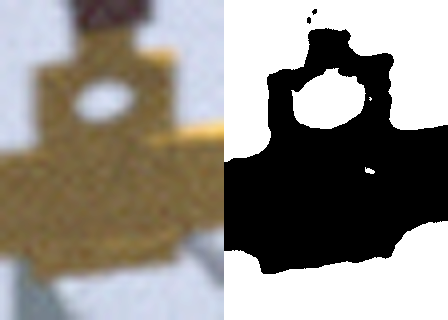

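Run:
```python
from bench import *
from h import *
move_l(PG(0,-.085,.2315),speed=.12)
move_l(PG(0,-.068,.2315),speed=.06);hold(.3)
s=state();print(s["time"],s["ft_force"],PR.T@(s["ee_pos"][:2]-PC),s["ee_pos"])
im=get_image("side");np.savez("pics/side3.npz",**im)
a=cv2.resize(im["frame"][185:245,310:370],None,fx=9,fy=9,interpolation=cv2.INTER_CUBIC)
cv2.imwrite("pics/side3c.png",cv2.convertScaleAbs(a,alpha=1.4))
print(proj(im,PG(0,-.0535,.1917)),proj(im,PG(0,-.05,.191)))
```

```text
10.4583 [ 0.6750373  -0.47519404 -1.76915975] [-2.61815009e-05 -6.81765429e-02] [ 0.58198682 -0.17656519  0.23143966]
[[335.35209311 213.53196353]] [[335.05463669 212.84348584]]
```

View pics/side3c.png

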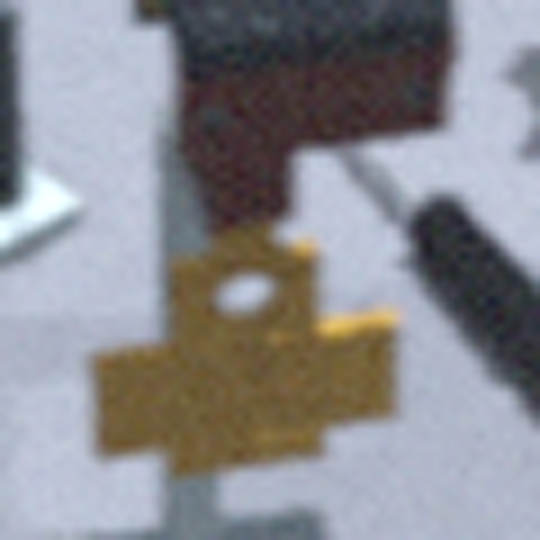

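Run:
```python
from bench import *
from h import *
f0=state()["ft_force"]
for y in(-.055,-.048,-.038,-.028,-.02):
    z=.181-.2*y+.039+.0003
    move_l(PG(0,y,z),speed=.04);hold(.1)
    s=state();print(y,s["time"],s["ft_force"]-f0,PR.T@(s["ee_pos"][:2]-PC),s["ee_pos"][2]-z,s["finger_gap"])
    d=PR.T@(s["ft_force"]-f0)[:2]
    if abs(d[1])>4 or abs(d[0])>4 or abs((s["ft_force"]-f0)[2])>4: print("STOP",d);break
im=get_image("side");np.savez("pics/side4.npz",**im)
a=cv2.resize(im["frame"][185:245,310:370],None,fx=9,fy=9,interpolation=cv2.INTER_CUBIC)
cv2.imwrite("pics/side4c.png",cv2.convertScaleAbs(a,alpha=1.4))
```

```text
-0.055 11.0833 [0.31502796 0.23166809 0.58656056] [ 8.11314220e-06 -5.49912834e-02] 2.2921752762528058e-07 0.006088158330498577
-0.048 11.5083 [ 0.58288832 -0.23591766  0.21735031] [-1.41971053e-05 -4.79794661e-02] -3.0237493380852465e-05 0.005957720001564988
-0.038 12.0167 [ 1.62209335  0.71816202 -0.7541536 ] [ 9.05908366e-06 -3.79659767e-02] 1.111944598297665e-05 0.005701571706907735
-0.028 12.525 [0.99951115 0.14556923 0.28704255] [-1.81009666e-05 -2.79856333e-02] -3.4596833768940627e-06 0.005834329709522103
-0.02 12.975 [ 0.68957208 -0.52873238  0.92608906] [-1.49499149e-05 -1.99729736e-02] -2.236711523442847e-05 0.005801035964199133
```

View pics/side4c.png

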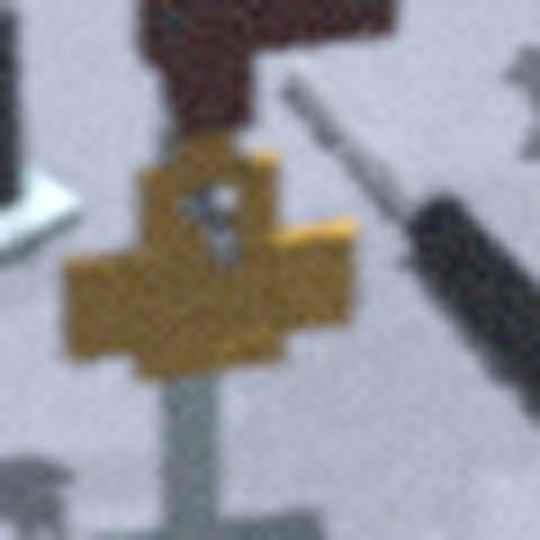

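The peg passes through the eye (eye at crop 210,205; the peg's free end sticks out to about 230,255) without contact. Lowering until the peg takes the weight.

Run:
```python
from bench import *
from h import *
f0=state()["ft_force"];z=.181+.004+.039
for i in range(8):
    z-=.001 if i else .0025
    move_l(PG(0,-.02,z),speed=.03);hold(.08)
    s=state();d=s["ft_force"]-f0;print(round(z,4),s["time"],d,s["finger_gap"])
    if d[2]>2: break
gripper_open();hold(.2)
s=state();print(s["time"],s["ft_force"],s["finger_gap"])
im=get_image("side");np.savez("pics/side5.npz",**im)
a=cv2.resize(im["frame"][175:245,300:370],None,fx=8,fy=8,interpolation=cv2.INTER_CUBIC)
cv2.imwrite("pics/side5c.png",cv2.convertScaleAbs(a,alpha=1.4))
```

```text
0.2215 13.3583 [-0.40901288 -1.3100788  -0.13488136] 0.005855898475593005
0.2205 13.6917 [ 0.05378714 -1.69126333  1.47217029] 0.005719680296270684
0.2195 14.025 [-1.62208746 -0.79571018  6.57142441] 0.005840088116427276
15.525 [-0.56165001  0.12463892  0.72376779] 0.08770943792288653
```

View pics/side5c.png

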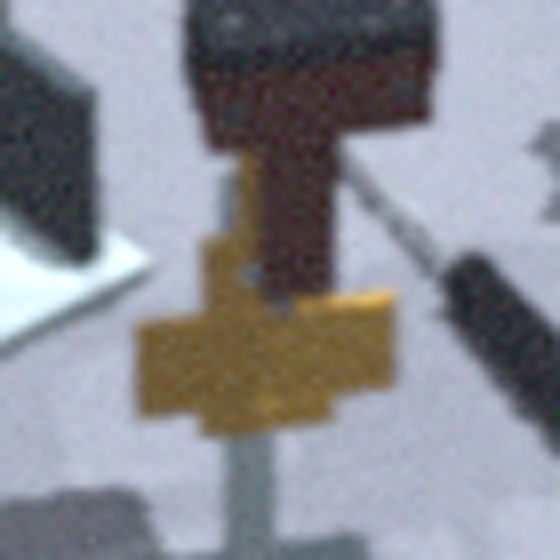

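Run:
```python
from bench import *
from h import *
move_l(PG(0,-.02,.36),speed=.15)
move_to([*BOLT,.34],Q(TH));hold(.3)
s=state();print(s["time"],s["ft_force"],s["ee_pos"])
for n in("side","top"):
    im=get_image(n);np.savez(f"pics/{n}6.npz",**im)
    f=im["frame"];c=f[140:270,250:400] if n=="side" else f[165:255,260:400]
    cv2.imwrite(f"pics/{n}6c.png",cv2.convertScaleAbs(cv2.resize(c,None,fx=4,fy=4,interpolation=cv2.INTER_CUBIC),alpha=1.3))
```

```text
18.0167 [ 0.04030396 -0.08987508  0.275699  ] [0.57142002 0.14019752 0.34001099]
```

View pics/side6c.png

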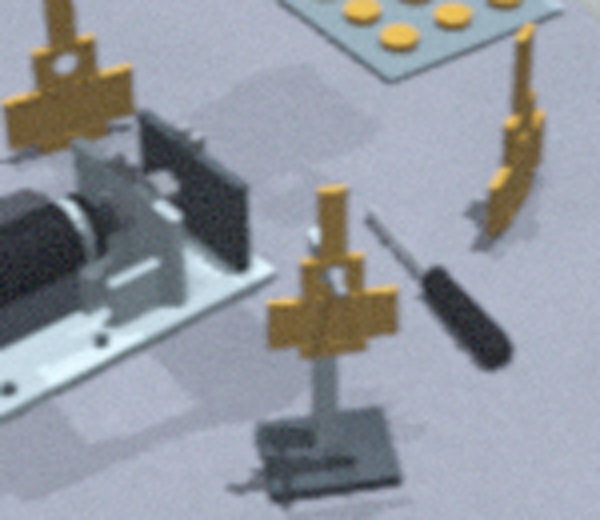

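View pics/top6c.png

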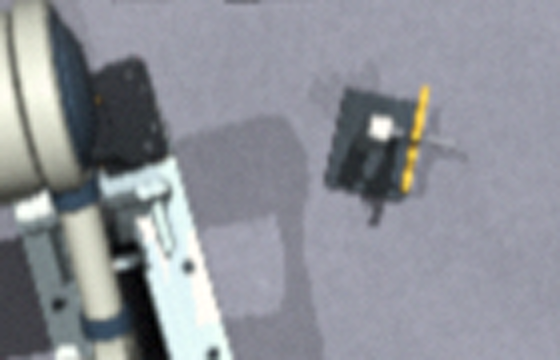

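The gauge hangs upright on the peg (side crop 332,270; top crop 416,140) with the peg through the eye. Now down into the gap.

Run:
```python
from bench import *
from h import *
f0=state()["ft_force"]
for z,v in((.14,.15),(.10,.06),(.08,.05),(.057,.05)):
    move_l([*BOLT,z],speed=v)
    s=state();d=s["ft_force"]-f0;print(z,s["time"],d,s["ee_pos"])
    if np.abs(d).max()>6: print("STOP");break
else:
    close();s=state();print(s["time"],s["finger_gap"],s["ft_force"]-f0)
    for i in range(5):
        hold(.5);s=state();print(s["time"],s["finger_gap"],s["ft_force"]-f0,s["moment"])
```

```text
0.14 19.6 [-0.15072259 -0.81142327 -0.12268368] [0.57165604 0.14129225 0.14133043]
0.1 20.4167 [-0.94793818  0.12121224 -1.19213349] [0.57125218 0.14124687 0.10029437]
0.08 20.9667 [ 0.08194589  0.39664824 -1.61517649] [0.57090876 0.1411725  0.07959515]
0.057 21.575 [-0.89690816  0.4791793  -0.92709571] [0.57099674 0.14117009 0.0567766 ]
22.575 0.02357244590672831 [ 0.04781833 -4.13126021 -1.75290354]
23.075 0.023740323757704487 [ 0.6922345  -4.44132267 -2.3917774 ] [-0.82526107 -0.16326756 -0.02690603]
23.575 0.023794868857730925 [ 0.41582571 -5.2770199  -2.6724497 ] [-0.74545463 -0.09906238  0.03071849]
24.075 0.02357241890577605 [ 0.80020965 -5.08868318 -1.77138831] [-0.77244051 -0.09575679 -0.04048836]
24.575 0.02369357557078528 [ 0.97584781 -5.56739598 -1.57850246] [-0.72856658 -0.17785158  0.02286477]
25.075 0.024031541222985116 [ 0.3444927  -4.66693251 -1.09834939] [-0.69593493 -0.10120128 -0.01132693]
```

Run:
```python
from bench import *
from h import *
G=[];M=[]
for i in range(20):
    hold(.15);s=state();G.append(s["finger_gap"]);M.append(s["moment"]@np.r_[SR[:,0],0])
print(s["time"],np.round(np.array(G)*1e3,2),np.round(M,2),s["ee_pos"])
for n in("side","top"):
    im=get_image(n);np.savez(f"pics/{n}7.npz",**im)
    f=im["frame"];c=f[130:270,240:390] if n=="side" else f[165:255,260:400]
    cv2.imwrite(f"pics/{n}7c.png",cv2.convertScaleAbs(cv2.resize(c,None,fx=4,fy=4,interpolation=cv2.INTER_CUBIC),alpha=1.3))
a=load("side6")["frame"].astype(int)[180:235,310:355];b=load("side7")["frame"].astype(int)[180:235,310:355]
print("gauge diff",abs(a-b).mean())
```

```text
28.075 [23.84 23.94 23.94 23.87 23.91 24.05 23.91 23.81 23.66 23.59 24.21 23.95
 23.64 24.15 23.61 23.76 23.69 23.63 23.75 23.87] [-0.79 -0.74 -0.78 -0.75 -0.75 -0.72 -0.73 -0.74 -0.74 -0.72 -0.75 -0.66
 -0.72 -0.71 -0.73 -0.77 -0.74 -0.69 -0.75 -0.72] [0.5712231  0.1407087  0.05695421]
gauge diff 3.6188552188552188
```

View pics/side7c.png

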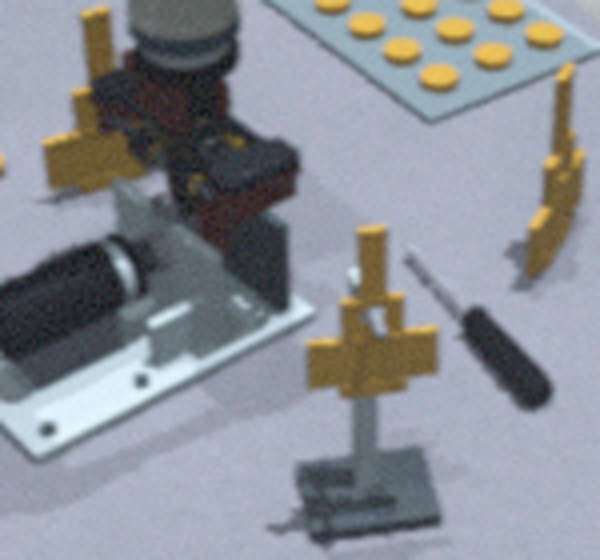

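View pics/top7c.png

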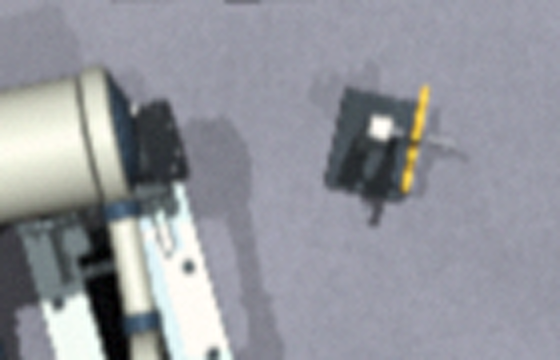

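The gap has stayed at about 24 mm for 5.5 s, so the flats are held. A free bolt would have turned more than 1 rad in that time. The gauge still hangs unchanged, so I'm handing in.

Run:
```python
from bench import *
job_done()
s=state();print(s["time"],s["finger_gap"],s["ft_force"])
```

```text
the job is handed in; nothing more can be done
the job is handed in; nothing more can be done
```

I gripped the gauge plate by its tab, lifted it off the walls and hung it by its eye on the stand's peg. I then reached into the gap, closed the fingers on the bolt head's flats and handed the job in at about 28 s, still holding it. No verdict is reported.

- **Gauge plate:** in the last pictures it hangs upright about 20 mm out from the post, the peg is visible through the eye, and it looks the same as before I went to the bolt.
- **Bolt head:** the finger gap stayed between 23.6 and 24.2 mm for 5.5 s, against 24 mm across the flats and 27.7 mm across the corners. The moment about the bolt was steady too. The TCP was within about 1 mm of its target, which puts the grasp point at the head's centre, at 68 mm height.
- **Side force:** there is a steady sideways force of about 5 N at the wrist, because the jaws sit slightly off-centre on the head. It is well inside the limits.
- **Bystanders:** I kept the arm well clear of the rings, the lens and the screwdriver. The screwdriver looks unmoved in the side pictures; I did not measure any of them again.
- **Not checked directly:** I could not see the head itself at the end, so the stopped bolt is inferred from the steady gap and moment. `close()` grips with a fixed force of about 30 N, below the 50 N or so named in the task. The post-hand-in state read was refused.

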